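# Tip the phone cover over and square it to the stop bar

## Task

The green phone back cover stands on its long side on the black repair mat: push it over where it stands so that it lies on its outside with the grey hollow side up, then push it flat along the mat until its long edge rests flush against the yellow stop bar, within the bar's length. Only push, with nothing picked up or lifted, and leave everything else where it is, including the open drawer.

Things in the scene. Friction and masses are not known exactly. Their poses are not given: they have to be found in the camera images.
- mat: Black rubber mat, fixed, 240 (x) x 360 (y) mm, its top 4 mm above the table; origin at the centre of its underside, z up. Fixed on it, a yellow stop bar 14 mm wide (x), 240 mm long (along y, centred), its top 9 mm above the mat's; its near face, to push against, is the plane x = +90 mm in the mat's frame.
- cover: Green plastic phone cover, a loose 50 g shell 150 (y) x 72 (z) x 12 mm deep (x), walls 2.5 mm. Starts free-standing on a long side, easily tipped. Origin: middle of that side's underside; z to the opposite long side (up at the start); x out of the closed outside (green, black camera patch), at the start roughly towards the stop bar; the grey hollow faces -x. Lying as asked, x is down, z to the bar.
- cover_mid (a point): Point in the middle of the cover's 150 x 72 x 12 mm outline, 36 mm from either long side.
- cover_foot (a point): Middle of the long side on which the cover stands at the start (outer surface, mid-depth, so 6 mm from either face).
- cover_top (a point): Middle of the opposite long side, up at the start (outer surface, mid-depth); when the job is done this side touches the stop bar.
- tweezer: Steel tweezer lying on the mat, about 120 mm long (x), 20 mm wide, 6 mm high; origin at the centre of its underside. Bystander.
- pry: Red plastic prying triangle lying on the mat, corners 19 mm from its centre, 4 mm thick; origin at the centre of its underside. Bystander.
- dish: White ceramic ring dish on the table, 90 mm across, 28 mm high; origin at the centre of its underside. Bystander.
- driver: Screwdriver lying on the table, 150 mm long (x), about 30 mm thick at the handle. Bystander.
- tape: Blue tape ring lying on the table, 68 mm across, 18 mm high; origin at the centre of its underside. Bystander.
- jar: Small amber jar standing on the table, 50 mm across, 65 mm high; origin at the centre of its underside. Bystander.
- buds: White earphone case lying on the table, 60 x 48 x 24 mm; origin at the centre of its underside. Bystander.
- cab_drawer0 (a joint): Opening (m) of the top drawer of the white three-drawer cabinet (200 x 220 mm, 240 mm tall, to the robot's right, out of the way): 0 shut, growing as it is pulled towards the robot; it starts 50 to 110 mm open and is to stay so.
Not all that is in view belongs to the job. Of the things that look like the cover, the largest one is meant.

How it is judged:
By the outcome, as a careful person would: the job done as asked, in the order asked, and still so for the second after the job is handed in, with the robot touching nothing.
It also fails if it takes over 42 s, if anything falls off the work surface, if the arm or the gripper's body presses on something with over 40 N, if the wrist force passes 120 N, or if a joint passes its speed limit or range.

## Robot

A 6-joint arm with a two-finger parallel gripper is mounted at the origin on the work surface. World frame = base frame: x ahead of the robot, y to its left, z up, the work surface at z = 0. Lengths are in mm, angles in rad, forces in N, time in s.
With the tool pointing down it reaches from about 350 to 975 mm from the base axis. Payload 7.1 kg.
Tool frame: the origin (TCP) lies at the very end of the fingers, on their centre line; the grasp point (between the pads) lies 19 mm behind it; y points along the fingers, z is the direction in which the jaws open and shut, and the axes are right-handed (so a half turn about y gives the same grasp; the last joint's range is limited). The gripper opens to 88 mm and grips with 3 to 60 N. Pads are 20 mm wide; open, the fingers measure 115 mm over their backs; the gripper's body (75 mm by 178 mm) begins 61 mm behind the grasp point.
Start: joints at [1.251, 0.423, 1.63, -0, 1.089, -0.019], TCP at [185.146, 596.93, 222.675] pointing down, gripper open.
Joint ranges: [-3, 3], [-0.9, 2.11], [0.09, 2.58], [-1.31, 4.45], [0.11, 2.69], [-2.54, 2.54]. Speed limits (rad/s): [2.39, 2.39, 3.01, 3.14, 3.14, 3.14].

## Interface

Orientations are given as a rotation vector (axis times angle).
In Python, from workcell import ctrl gives the robot as it stands.
- The arm moves only by the shell command python3 -m jog 'ROWS'. ROWS is JSON, a list of rows, each a list of 3 entries, a list of its own where there are three numbers: the opening, from 0 (shut) to 1 (fully open), then the shift along the tool's x, y, z in cm, then the turn, a rotation vector about the tool's x, y, z in rad. In form: [[claw, [dx, dy, dz], [wx, wy, wz]], ...]. A call has 1 to 8 rows; each row is the pose to reach, as a shift and turn from the pose commanded when the call began, along the tool's axes at that moment; what a row does not reach only later rows make up. A row lasts 1/10 s, in which the tool goes at most 50 mm and 8.59 degrees, less where a joint would pass 70% of its speed; a pose out of reach is approached as far as the arm can. A call with a gripper value outside its range is refused whole. The fingers move at their own pace and stop on an object; the grip force is fixed at half the most. Time passes only in rows, so rows that repeat a pose let the fingers close. It gives the time, the measured TCP pose, the force and the opening at its end, in the units of the state.
- ctrl.get_obs(): the state, without advancing time (a new reading comes with each control period).
- ctrl.get_image(name): name is "scene" or "side" or "wrist"; returns a dict with "color" (480x640x3 uint8, red, green, blue), "z_map" (480x640 float32, mm along the optical axis (not along the pixel's ray), 0 where there is no reading), "fx", "fy", "cx", "cy" (pixels), "pose" (4x4, takes a point from camera to world coordinates). Camera axes: x right, y down, z forward; pixel columns grow to the right and rows downward; lengths in mm; the calibration is good to about 2 mm. The wrist camera is an equidistant fisheye: a pixel r from the principal point sees the ray r / f radians off the axis. A picture is of the moment at which its call begins.
- ctrl.close_job(): hands the job in, once; it reports no verdict.
The state is a dict: "t": time; "qpos": joint angles; "qvel": joint speeds; "joint_torque": joint torques, N m; "ee_pos": TCP position; "orientation": TCP orientation; "ft_force": force on the tool from outside, world axes, zero at the start; "moment": the same for the moment, N m; "width": finger opening in mm.
Only numpy, scipy, OpenCV 4.12 (cv2) and the standard library are available. Lean on these libraries where they do the work, as an engineer would, in place of code of your own. Each camera call takes 0.05 s, during which the arm holds its last target.

## Working session

There is one attempt and no reset: what is moved stays moved. The work goes in short steps, Python scripts to look and compute and a shell command to move; the robot and the scene stay as the last step left them, time stands still between calls to the robot, and variables do not carry over. Pictures are saved under pics/ and viewed, and the job is handed in when it is done.

```bash
ls; mkdir -p pics; cat > h.py <<'E'
import numpy as np, cv2
from workcell import ctrl
from scipy.spatial.transform import Rotation as R
def snap(n,fn):
    im=ctrl.get_image(n); cv2.imwrite('pics/'+fn+'.png',im['color'][:,:,::-1]); np.savez('pics/'+fn+'.npz',**im); return im
def pts(im):
    h,w=im['z_map'].shape; u,v=np.meshgrid(np.arange(w),np.arange(h)); z=im['z_map']
    P=np.stack([(u-im['cx'])/im['fx']*z,(v-im['cy'])/im['fy']*z,z],-1)
    T=np.array(im['pose']); return P@T[:3,:3].T+T[:3,3]
E
python3 - <<'E'
from h import *
o=ctrl.get_obs()
for k,v in o.items(): print(k,np.round(v,3))
print(R.from_rotvec(o['orientation']).as_matrix().round(3))
for n in ['scene','side','wrist']:
    im=snap(n,n+'0'); print(n,im['fx'],im['cx'],im['cy'],np.round(im['pose'],3).tolist())
E
```

```text
pics
t 0.0
qpos [ 1.251  0.424  1.631 -0.     1.089 -0.019]
qvel [-0.001 -0.     0.002 -0.001 -0.001 -0.001]
joint_torque [-2.0000e-03 -5.4462e+01 -2.7367e+01  6.4000e-02  2.3000e-02 -0.0000e+00]
ee_pos [184.966 596.395 221.897]
orientation [-1.559  0.236 -0.236]
ft_force [-0.265 -0.248  0.283]
moment [-0.002  0.041  0.028]
width 87.578
[[ 0.955 -0.     0.296]
 [-0.296 -0.002  0.955]
 [-0.    -1.    -0.002]]
scene 594.1246778190217 308.57531314351064 232.96653307864474 [[-0.684, 0.54, -0.491, 1264.966], [0.73, 0.51, -0.456, 639.874], [0.004, -0.669, -0.743, 1304.224], [0.0, 0.0, 0.0, 1.0]]
side 580.9502782098399 317.9577119034342 231.57547793390557 [[0.852, -0.377, 0.363, -99.428], [-0.524, -0.592, 0.613, -1028.043], [-0.016, -0.712, -0.702, 1272.557], [0.0, 0.0, 0.0, 1.0]]
wrist 371.64829954431775 316.15990089697857 235.65880134386344 [[0.295, 0.916, 0.271, 111.087], [0.956, -0.282, -0.085, 619.624], [-0.001, 0.284, -0.959, 383.357], [0.0, 0.0, 0.0, 1.0]]
```

View pics/scene0.png

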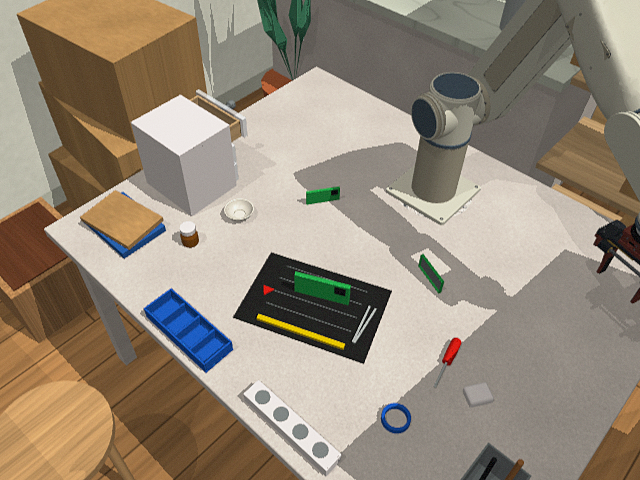

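View pics/side0.png

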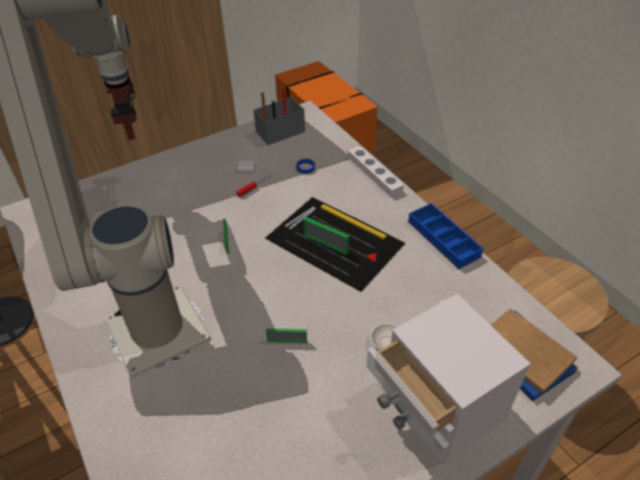

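View pics/wrist0.png

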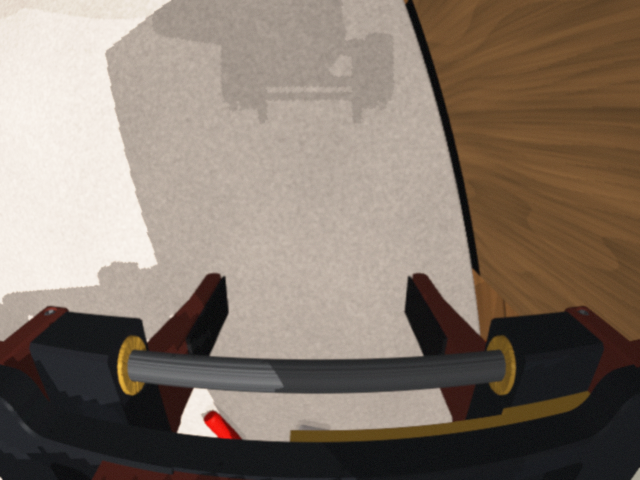

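The scene view shows the black mat at about (313,308). The cover stands on it at (322,288), with its green face and camera patch towards the yellow bar at (300,330). The tweezer is at (365,323) and the red pry at (268,290). There are two smaller look-alikes off the mat, at (322,195) and (430,272).

```bash
cat > m.py <<'E'
from h import *
import sys
def ld(fn): return dict(np.load('pics/'+fn+'.npz'))
def masks(im):
    c=cv2.cvtColor(im['color'],cv2.COLOR_RGB2HSV); H,S,V=[c[...,i] for i in range(3)]
    return dict(green=(H>50)&(H<75)&(S>120)&(V>50),yellow=(H>22)&(H<32)&(S>200)&(V>120),red=((H<5)|(H>175))&(S>200)&(V>120))
E
python3 - <<'E'
from m import *
for fn in ['scene0','side0']:
    im=ld(fn);P=pts(im)
    for k,m in masks(im).items():
        n,l,st,c=cv2.connectedComponentsWithStats(m.astype(np.uint8))
        for i in range(1,n):
            if st[i,4]<30: continue
            q=P[(l==i)]; q=q[(q[:,2]>-20)&(q[:,2]<120)]
            if len(q)<20: continue
            r=cv2.minAreaRect(q[:,:2].astype(np.float32))
            print(fn,k,c[i].round(),st[i,4],'lo',np.percentile(q,2,axis=0).round(1),'hi',np.percentile(q,98,axis=0).round(1),'rect',np.round(r[0],1),np.round(r[1],1),round(r[2],1))
    # mat
    c=cv2.cvtColor(im['color'],cv2.COLOR_RGB2HSV); m=(c[...,2]<60)&(abs(P[...,2])<15)&(P[...,0]>300)&(P[...,0]<1100)&(abs(P[...,1])<400)
    n,l,st,cc=cv2.connectedComponentsWithStats(m.astype(np.uint8)); i=1+np.argmax(st[1:,4]); q=P[l==i]
    print(fn,'mat',cv2.minAreaRect(q[:,:2].astype(np.float32)),np.median(q[:,2]))
E
python3 - <<'E'
import cv2
a=cv2.imread('pics/scene0.png')[240:370,220:400];b=cv2.imread('pics/side0.png')[190:295,255:415]
cv2.imwrite('pics/c1.png',cv2.resize(a,None,fx=4.4,fy=4.4,interpolation=2));cv2.imwrite('pics/c2.png',cv2.resize(b,None,fx=5,fy=5,interpolation=2))
E
```

```text
scene0 green [300.  13.] 177 lo [ -520.6 -1081.    -16.9] hi [ -462.4 -1010.8    91.2] rect [ -481.8 -1048.3] [42.6 88.1] 37.9
scene0 green [272.  29.] 167 lo [ -423.7 -1189.7   -19.6] hi [ -356.4 -1065.9    19.6] rect [ -383.9 -1125.4] [144.   52.2] 67.1
scene0 green [321. 195.] 392 lo [ 236.9 -249.     0.7] hi [ 320.5 -189.7   54.5] rect [ 278.3 -219.4] [ 18.6 105.7] 57.3
scene0 green [431. 274.] 193 lo [278.8 149.9  -1.2] hi [325.1 247.7  56.6] rect [301.3 198. ] [110.8  13.1] 68.1
scene0 green [320. 288.] 1093 lo [518.5 -41.3   3.6] hi [585.1  91.5  80.3] rect [549.5  25.5] [ 57.2 152.2] 41.6
scene0 yellow [301. 331.] 533 lo [628.9 -47.4   6.2] hi [715.2 167.5  19.6] rect [671.7  59.5] [ 21.4 239.2] 21.9
scene0 red [267. 289.] 60 lo [ 624.3 -113.3    1.5] hi [651.6 -86.2  15.9] rect [632.7 -94.9] [33.8 26.3] 51.7
scene0 red [452. 349.] 211 lo [426.1 363.   18. ] hi [492.7 388.5  30.7] rect [458.3 376.4] [73.  22.5] 12.0
scene0 mat ((581.8131103515625, 24.220413208007812), (246.09512329101562, 360.4263916015625), 21.115760803222656) 4.854121461062732
side0 green [326. 234.] 394 lo [ 5.123e+02 -4.770e+01  5.000e-01] hi [615.2 129.3  81.5] rect [571.7  52.2] [ 89.5 192.8] 24.3
side0 green [226. 236.] 44 lo [279.6 146.1   0.6] hi [315.7 235.3  56.9] rect [297.9 190.6] [98.  4.] 67.3
side0 green [286. 330.] 75 lo [ 235.7 -250.7   42.1] hi [ 313.8 -196.7   56.2] rect [ 275.7 -224. ] [11.1 97.3] 54.7
side0 red [246. 188.] 56 lo [422.8 357.6  17.9] hi [487.3 379.   32.2] rect [454.3 367.2] [70.1 18.7] 12.7
side0 red [372. 256.] 37 lo [ 626.2 -110.9    3.1] hi [647.9 -87.2  12.4] rect [635.4 -97.4] [26.4 20.9] 53.9
side0 mat ((578.3310546875, 20.766708374023438), (241.27053833007812, 361.33221435546875), 21.193315505981445) 4.868441951835393
```

View pics/c1.png

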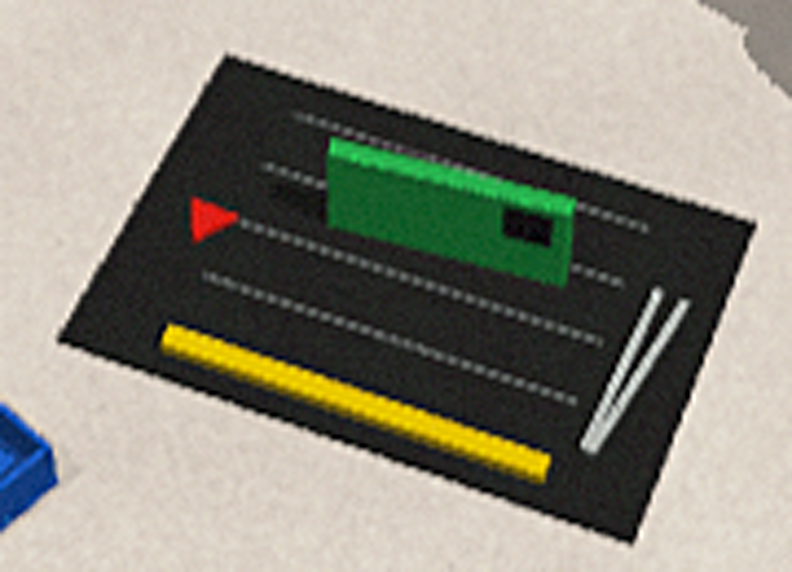

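View pics/c2.png

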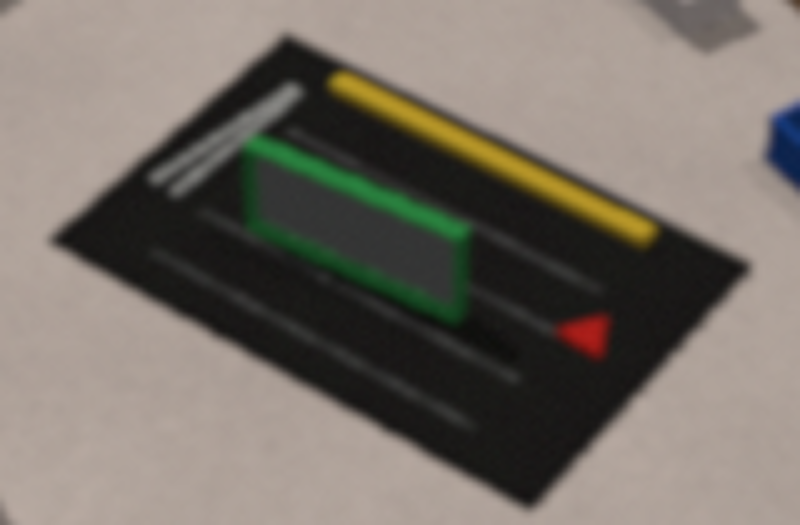

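```bash
cat >> m.py <<'E'
def ray(im,uv,z):
    uv=np.asarray(uv,float).reshape(-1,2); T=im['pose']
    d=np.c_[(uv[:,0]-im['cx'])/im['fx'],(uv[:,1]-im['cy'])/im['fy'],np.ones(len(uv))]@T[:3,:3].T
    return (T[:3,3]+d*((z-T[2,3])/d[:,2])[:,None])
def toplane(im,m,z):
    v,u=np.nonzero(m); return ray(im,np.c_[u,v],z)[:,:2]
def rect(q):
    c,(w,h),a=cv2.minAreaRect(q.astype(np.float32)); bp=cv2.boxPoints((c,(w,h),a)); e=bp[1]-bp[0] if np.hypot(*(bp[1]-bp[0]))>np.hypot(*(bp[2]-bp[1])) else bp[2]-bp[1]
    if e[1]<0:e=-e
    return np.round(c,1),np.round(sorted((w,h)),1),round(float(np.degrees(np.arctan2(e[1],e[0])))-90,2)
def big(m):
    n,l,st,c=cv2.connectedComponentsWithStats(m.astype(np.uint8)); return l==1+np.argmax(st[1:,4])
E
python3 - <<'E'
from m import *
for fn in ['scene0','side0']:
    im=ld(fn);P=pts(im);c=cv2.cvtColor(im['color'],cv2.COLOR_RGB2HSV);V=c[...,2]
    M=masks(im)
    y=M['yellow'] if fn=='scene0' else (c[...,0]>18)&(c[...,0]<34)&(c[...,1]>150)&(V>100)
    box=(P[...,0]>450)&(P[...,0]<750)&(abs(P[...,1])<250)
    print(fn,'bar@13',rect(toplane(im,big(y&box),13)))
    g=big(M['green']&box); print(np.percentile(V[g],[5,25,50,75,95]))
    hi=g&(V>(135 if fn=='scene0' else 120)); hi=big(hi); q=toplane(im,hi,76); print('covertop',hi.sum(),rect(q),q.mean(0))
    m=(c[...,2]<60)&(abs(P[...,2])<15)&box; 
    q=toplane(im,big(m),4);print('mat',rect(q))
    r=big(M['red']&(P[...,1]<0)&(P[...,0]>500)); print('pry',toplane(im,r,8).mean(0), rect(toplane(im,r,8)))
    t=(c[...,2]>150)&(c[...,1]<60)&box&(P[...,1]>80)&(P[...,2]>4)&(P[...,2]<25)
    # tweezer inside mat
    a=np.radians(21.3);X=np.array([np.cos(a),np.sin(a)]);Y=np.array([-X[1],X[0]]);C=np.array([580,22.5])
    x=(P[...,:2]-C)@X; yy=(P[...,:2]-C)@Y
    t=(V>120)&(c[...,1]<80)&(abs(x)<115)&(abs(yy)<175)&(yy>70)
    t=big(t); q=toplane(im,t,10); print('tweez mat coords',np.c_[(q-C)@X,(q-C)@Y].min(0),np.c_[(q-C)@X,(q-C)@Y].max(0))
E
```

```text
scene0 bar@13 (array([671.9,  59.5]), array([ 17.2, 240.6]), 21.15)
[ 75.  90.  94. 105. 182.]
covertop 229 (array([549.5,  23.7]), array([ 14.1, 149.5]), 25.82) [549.14772355  24.68133522]
mat (array([582. ,  24.7]), array([239.1, 359. ]), 21.12)
pry [635.43243936 -96.43392644] (array([633. , -94.8]), array([26.1, 30.4]), -38.24)
tweez mat coords [-40.9173015  134.13287183] [ 77.96917709 160.37657829]
side0 bar@13 (array([670.9,  56.7]), array([ 18.9, 240.9]), 21.03)
[ 53.    66.    77.   112.25 125.  ]
covertop 60 (array([549.6,  22.6]), array([  6.1, 143.8]), 25.62) [550.20959893  20.3434003 ]
mat (array([579.3,  19.9]), array([234.4, 354.4]), 21.04)
pry [635.98824807 -99.42015309] (array([634.3, -99.4]), array([20.2, 21.2]), 57.54)
tweez mat coords [ 39.65586539 134.6292208 ] [ 71.74855425 140.44363077]
```

The mat's yaw is about 21.1°, centred near (581,22). The cover's yaw is about 25.7°, with its top edge centred at (549.5,23), which is x≈-29, y≈+12 in the mat frame. It is 150 mm long, so it's the largest look-alike. Nothing blocks the way to the bar.

```bash
cat >> m.py <<'E'
def target(yaw_deg):  # tool y down, tool z=along(-sin,cos) flipped: tool x = heading yaw+180
    a=np.radians(yaw_deg); x=-np.array([np.cos(a),np.sin(a),0]); y=np.array([0,0,-1.]); return np.c_[x,y,np.cross(x,y)]
def plan(p,yaw):
    o=ctrl.get_obs(); Rc=R.from_rotvec(o['orientation']).as_matrix(); Rt=target(yaw)
    print('t',o['t'],'pos',np.round(o['ee_pos'],1),'q',np.round(o['qpos'],2),'F',np.round(o['ft_force'],1))
    if p is not None:
        print('shift cm',np.round(Rc.T@(np.array(p)-o['ee_pos'])/10,2),'turn',np.round(R.from_matrix(Rc.T@Rt).as_rotvec(),3))
E
python3 -c "
from m import *
plan([508,3,150],25.7)"
```

```text
t 0.15 pos [185.  596.5 222.1] q [ 1.25  0.42  1.63 -0.    1.09 -0.02] F [ 0.5 -0.7  0.3]
shift cm [ 48.43   7.26 -47.11] turn [1.000e-03 2.392e+00 1.000e-03]
```

```bash
python3 -m jog '[[1,[3,0.3,-2.9],[0,0.14,0]],[1,[6,0.6,-5.8],[0,0.28,0]],[1,[9,0.9,-8.7],[0,0.42,0]],[1,[12,1.2,-11.6],[0,0.56,0]],[1,[15,1.5,-14.5],[0,0.7,0]],[1,[18,1.8,-17.4],[0,0.84,0]],[1,[21,2.1,-20.3],[0,0.98,0]],[1,[24,2.4,-23.2],[0,1.12,0]]]'; python3 -c "
from m import *
plan([508,3,150],25.7)"
```

```text
t: 0.95
ee_pos: [346.1, 302.7, 198.6]
orientation: [-1.274, 1.102, -1.102]
ft_force: [-0.2, -0.8, -0.1]
width: 87.8
t 0.95 pos [346.1 302.7 198.6] q [ 0.69  0.21  2.   -0.    0.92  0.55] F [-0.2 -0.8 -0.1]
shift cm [31.99  4.86 11.71] turn [-0.     1.267 -0.   ]
```

```bash
python3 -m jog '[[1,[4,0.6,1.5],[0,0.14,0]],[1,[8,1.2,3],[0,0.28,0]],[1,[12,1.8,4.5],[0,0.42,0]],[1,[16,2.4,6],[0,0.56,0]],[1,[20,3.0,7.5],[0,0.7,0]],[1,[24,3.6,9],[0,0.84,0]],[1,[28,4.2,10.3],[0,0.98,0]],[1,[32,4.8,11.7],[0,1.12,0]]]'; python3 -c "
from m import *
plan([508,3,60],25.7)"
```

```text
t: 1.75
ee_pos: [509.6, 3.6, 150.3]
orientation: [-0.577, 1.883, -1.883]
ft_force: [0.5, 1.2, -0.7]
width: 87.9
t 1.75 pos [509.6   3.6 150.3] q [-0.02  0.36  1.94  0.    0.85  0.96] F [ 0.5  1.2 -0.7]
shift cm [ 0.16  9.03 -0.04] turn [0.    0.146 0.   ]
```

```bash
python3 -m jog '[[1,[0.1,2,0],[0,0.14,0]],[1,[0.1,4,0],[0,0.146,0]],[1,[0.1,6,0],[0,0.146,0]],[1,[0.1,8,0],[0,0.146,0]],[1,[0.1,8.9,0],[0,0.146,0]],[1,[0.1,8.9,0],[0,0.146,0]]]'; python3 -c "
from m import *
plan([508,3,60],25.7)
snap('scene','scene1');snap('side','side1')
a=cv2.imread('pics/scene1.png')[150:370,200:440];b=cv2.imread('pics/side1.png')[130:310,230:430]
cv2.imwrite('pics/d.png',np.hstack([cv2.resize(a,(400,400)),cv2.resize(b,(400,400))]))"
```

```text
t: 2.35
ee_pos: [507.4, 4.8, 60.6]
orientation: [-0.458, 1.97, -1.969]
ft_force: [-1.0, 0.4, 0.2]
width: 87.7
t 2.35 pos [507.4   4.8  60.6] q [-0.01  0.51  1.98 -0.    0.65  1.1 ] F [-1.   0.4  0.2]
shift cm [0.02 0.06 0.19] turn [0.001 0.006 0.002]
```

View pics/d.png

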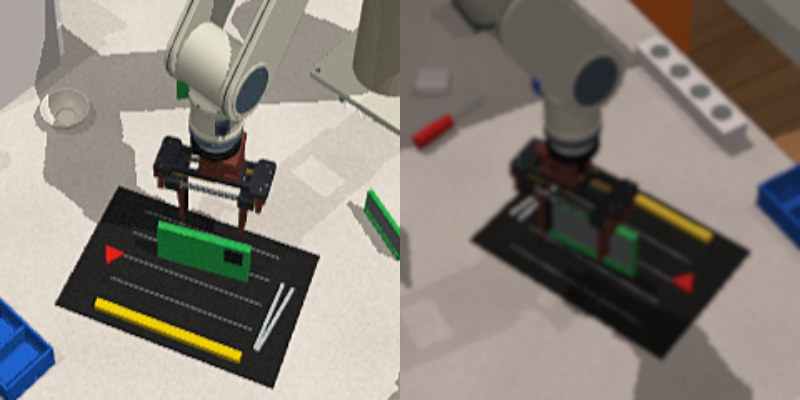

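The fingers are behind the grey side and parallel to the cover. Next I'll push the top rim gently forward.

```bash
python3 -m jog '[[1,[-0.8,0,0],[0,0,0]],[1,[-1.5,0,0],[0,0,0]],[1,[-2.0,0,0],[0,0,0]],[1,[-2.4,0,0],[0,0,0]],[1,[-2.7,0,0],[0,0,0]],[1,[-3.0,0,0],[0,0,0]],[1,[-3.3,0,0],[0,0,0]],[1,[-3.6,0,0],[0,0,0]]]'; python3 -m jog '[[1,[-0.3,0,0],[0,0,0]],[1,[-0.6,0,0],[0,0,0]],[1,[-0.9,0,0],[0,0,0]],[1,[-1.2,0,0],[0,0,0]],[1,[-1.2,0,0],[0,0,0]]]'; cat > look.py <<'E'
from m import *
import sys
n=sys.argv[1]
plan(None,0)
snap('scene','scene'+n);snap('side','side'+n)
a=cv2.imread(f'pics/scene{n}.png')[150:370,200:440];b=cv2.imread(f'pics/side{n}.png')[130:310,230:430]
cv2.imwrite(f'pics/d{n}.png',np.hstack([cv2.resize(a,(400,400)),cv2.resize(b,(400,400))]))
E
python3 look.py 2
```

```text
t: 3.25
ee_pos: [540.7, 20.6, 61.6]
orientation: [-0.456, 1.969, -1.969]
ft_force: [-0.0, 0.8, -0.5]
width: 87.8
t: 3.75
ee_pos: [551.9, 26.0, 61.7]
orientation: [-0.455, 1.969, -1.969]
ft_force: [-0.2, -0.7, -0.5]
width: 88.0
t 3.75 pos [551.9  26.   61.7] q [0.03 0.56 1.88 0.   0.7  1.14] F [-0.2 -0.7 -0.5]
```

View pics/d2.png

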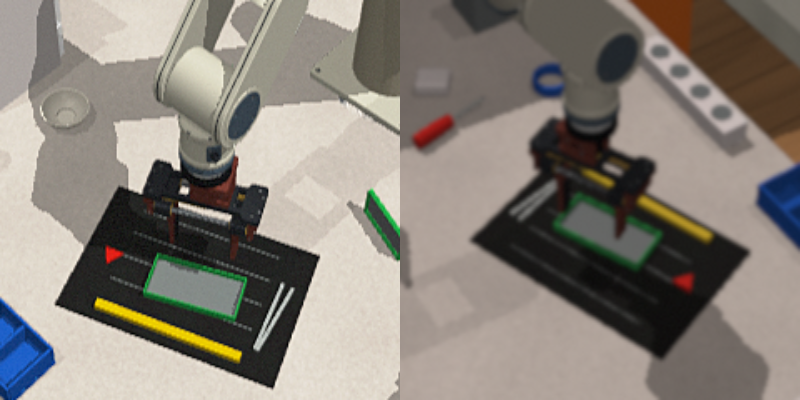

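The cover now lies flat with the grey side up; in the scene crop it is at about (195,287). Next I'll measure where it lies.

```bash
cat > meas.py <<'E'
from m import *
import sys
n=sys.argv[1]
a=np.radians(21.1);X=np.array([np.cos(a),np.sin(a)]);Y=np.array([-X[1],X[0]])
for v in ['scene','side']:
    im=ld(v+n);P=pts(im);c=cv2.cvtColor(im['color'],cv2.COLOR_RGB2HSV);V=c[...,2]
    box=(P[...,0]>450)&(P[...,0]<750)&(abs(P[...,1])<250)
    y=(c[...,0]>18)&(c[...,0]<34)&(c[...,1]>150)&(V>100)
    b=rect(toplane(im,big(y&box),13)); C=np.array(b[0])-97*X
    g=box&(c[...,0]>45)&(c[...,0]<80)&(c[...,1]>90)&(V>45)
    q=toplane(im,big(g),16); r=rect(q); d=np.c_[(q-C)@X,(q-C)@Y]
    print(v,'bar',b,'cover',r,'in mat',(np.array(r[0])-C)@X,(np.array(r[0])-C)@Y,'ext',d.min(0),d.max(0))
E
python3 meas.py 2
```

```text
scene bar (array([672.5,  60.1]), array([ 18.8, 241.8]), 21.07) cover (array([591.9,  44.9]), array([ 82.9, 153.1]), 25.88) in mat 16.331993609640783 14.834849005128694 ext [-30.29152184 -63.41070198] [62.60353496 92.73002256]
side bar (array([690.1,   5.9]), array([ 18.3, 132.3]), 21.03) cover (array([587. ,  38.7]), array([ 87.2, 160.3]), 25.55) in mat 12.62038586582974 67.71654685945332 ext [-34.98636277 -13.29367087] [ 59.73558222 148.7462835 ]
```

```bash
python3 -c "
from m import *
plan([527.7,17.9,62],21.1)"
```

```text
t 3.85 pos [551.4  25.9  61.6] q [ 0.03  0.56  1.88 -0.    0.7   1.14] F [-0.1  0.3 -0.1]
shift cm [ 2.48 -0.04 -0.33] turn [0.    0.087 0.   ]
```

```bash
python3 -m jog '[[1,[1.2,0,-0.15],[0,0.04,0]],[1,[2.5,0,-0.33],[0,0.087,0]],[1,[2.5,0.5,-0.33],[0,0.087,0]],[1,[2.5,1.8,-0.33],[0,0.087,0]],[1,[2.5,3,-0.33],[0,0.087,0]],[1,[2.5,4,-0.33],[0,0.087,0]],[1,[2.5,4.6,-0.33],[0,0.087,0]],[1,[2.5,4.6,-0.33],[0,0.087,0]]]';python3 -c "
from m import *
plan([527.7,17.9,8.5],21.1)"
```

```text
t: 4.65
ee_pos: [526.9, 17.9, 14.3]
orientation: [-0.378, 2.022, -2.021]
ft_force: [-0.2, -0.4, 1.1]
width: 87.9
t 4.65 pos [526.9  17.9  14.3] q [ 0.01  0.62  1.94 -0.    0.58  1.21] F [-0.2 -0.4  1.1]
shift cm [-0.08  0.58  0.03] turn [ 0.001 -0.     0.002]
```

```bash
python3 -m jog '[[1,[0,0.3,0],[0,0,0]],[1,[0,0.5,0],[0,0,0]],[1,[0,0.5,0],[0,0,0]]]'; python3 look.py 3; python3 meas.py 3
```

```text
t: 4.95
ee_pos: [527.6, 17.8, 10.7]
orientation: [-0.376, 2.02, -2.021]
ft_force: [0.3, -0.0, 0.6]
width: 87.9
t 4.95 pos [527.6  17.8  10.7] q [ 0.01  0.62  1.94 -0.    0.57  1.21] F [ 0.3 -0.   0.6]
scene bar (array([672.6,  60.2]), array([ 19.8, 241.4]), 21.48) cover (array([591.6,  44.3]), array([ 83.7, 152.4]), 25.74) in mat 15.706814430026572 14.325780253998861 ext [-30.46244778 -64.77267671] [62.47423993 92.67272689]
side bar (array([676.4,  41.4]), array([ 18.3, 208.3]), 21.03) cover (array([612.2, -13.7]), array([42.1, 86.9]), -64.41) in mat 17.26855893678885 -28.293944687577188 ext [-26.78351621 -51.31734397] [59.73715896 -4.70350093]
```

View pics/d3.png

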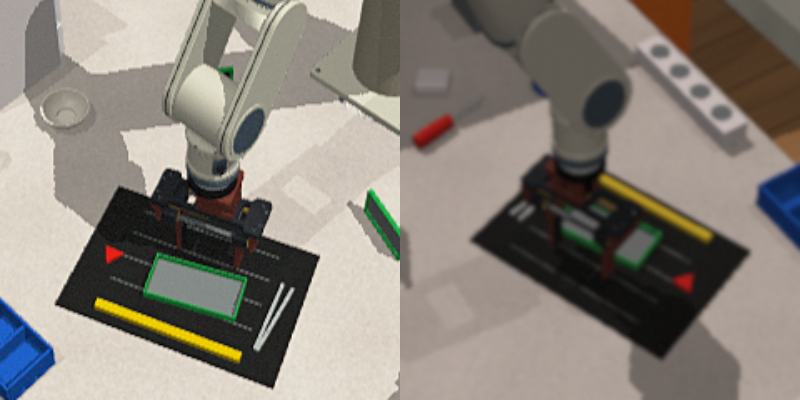

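```bash
python3 -m jog '[[1,[-0.5,0.12,0],[0,0,0]],[1,[-1.0,0.12,0],[0,0,0]],[1,[-1.4,0.12,0],[0,0,0]],[1,[-1.8,0.12,0],[0,0,0]],[1,[-2.2,0.12,0],[0,0,0]],[1,[-2.6,0.12,0],[0,0,0]],[1,[-3.0,0.12,0],[0,0,0]],[1,[-3.4,0.12,0],[0,0,0]]]';python3 -m jog '[[1,[-0.4,0,0],[0,0,0]],[1,[-0.8,0,0],[0,0,0]],[1,[-1.2,0,0],[0,0,0]],[1,[-1.5,0,0],[0,0,0]],[1,[-1.7,0,0],[0,0,0]],[1,[-1.7,0,0],[0,0,0]]]'; python3 look.py 4; python3 meas.py 4; python3 -c "
import cv2
a=cv2.imread('pics/scene4.png')[230:370,220:400];cv2.imwrite('pics/e4.png',cv2.resize(a,None,fx=4.2,fy=4.2,interpolation=2))"
```

```text
t: 5.85
ee_pos: [559.5, 30.1, 9.4]
orientation: [-0.376, 2.021, -2.021]
ft_force: [0.1, -0.7, 0.1]
width: 87.8
t: 6.45
ee_pos: [575.4, 36.2, 9.5]
orientation: [-0.375, 2.02, -2.021]
ft_force: [-0.3, 0.9, 0.0]
width: 87.9
t 6.45 pos [575.4  36.2   9.5] q [0.04 0.67 1.83 0.   0.64 1.25] F [-0.3  0.9  0. ]
scene bar (array([672.5,  60.1]), array([ 18.7, 241.8]), 21.07) cover (array([624. ,  53.9]), array([ 79.8, 153.5]), 21.18) in mat 49.51977335061946 11.675533277904442 ext [  9.51405647 -65.05915095] [89.36410065 88.4323009 ]
side bar (array([696. ,  -9.6]), array([18.3, 99. ]), 21.03) cover (array([641.4, -12.2]), array([39.7, 82.2]), -56.6) in mat 45.12474529741615 17.230146532808533 ext [4.76193006 0.65430988] [81.63352295 45.13815693]
```

View pics/e4.png

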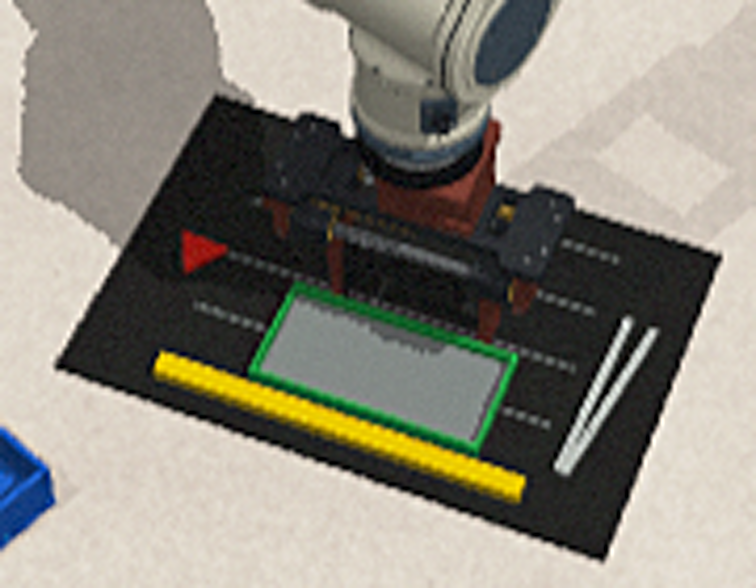

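The cover is square to the bar with a gap of about 8 mm. I'll close it slowly and watch the force.

```bash
python3 -m jog '[[1,[-0.2,0,0],[0,0,0]],[1,[-0.4,0,0],[0,0,0]],[1,[-0.5,0,0],[0,0,0]],[1,[-0.6,0,0],[0,0,0]],[1,[-0.65,0,0],[0,0,0]],[1,[-0.7,0,0],[0,0,0]],[1,[-0.7,0,0],[0,0,0]]]'; python3 -m jog '[[1,[-0.05,0,0],[0,0,0]],[1,[-0.1,0,0],[0,0,0]],[1,[-0.1,0,0],[0,0,0]]]'; python3 look.py 5; python3 meas.py 5|head -1; python3 -c "
import cv2
a=cv2.imread('pics/scene5.png')[270:360,240:370];cv2.imwrite('pics/e5.png',cv2.resize(a,None,fx=6,fy=6,interpolation=2))"
```

```text
t: 7.25
ee_pos: [581.2, 38.5, 9.4]
orientation: [-0.377, 2.021, -2.021]
ft_force: [-1.4, -1.2, 1.4]
width: 87.8
t: 7.55
ee_pos: [581.2, 38.6, 9.3]
orientation: [-0.379, 2.022, -2.022]
ft_force: [-5.4, -4.1, 5.4]
width: 88.2
t 7.55 pos [581.2  38.6   9.3] q [ 0.05  0.67  1.82 -0.    0.65  1.25] F [-5.4 -4.1  5.4]
scene bar (array([672.5,  60.2]), array([ 18.6, 241.5]), 21.07) cover (array([626.5,  54.9]), array([ 75. , 153.3]), 21.49) in mat 52.17615431499123 11.61519943894725 ext [ 14.41417402 -65.1524463 ] [89.32810097 88.33900555]
```

View pics/e5.png

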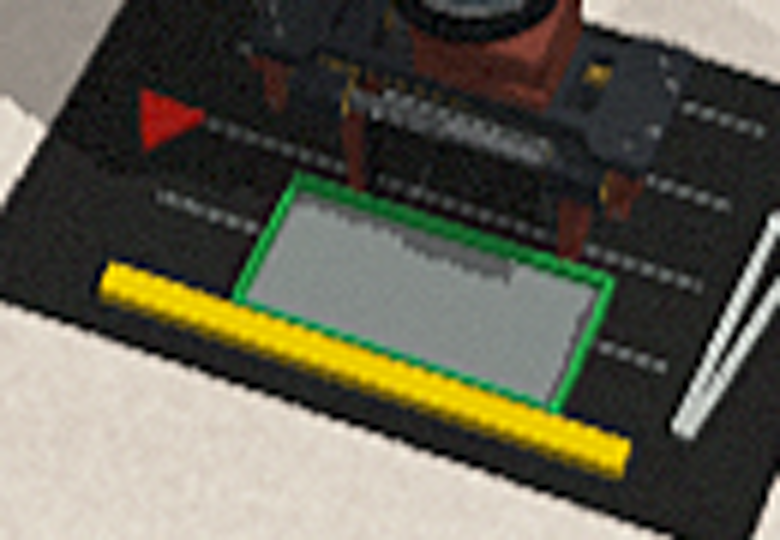

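Contact with the bar is confirmed: the force rose to about 7 N. I'll back off and check.

```bash
python3 -c "
from m import *
print(ctrl.get_obs()['moment'])"; python3 -m jog '[[1,[0.2,0,0],[0,0,0]],[1,[0.8,0,0],[0,0,0]],[1,[1.8,0,0],[0,0,0]],[1,[3,0,0],[0,0,0]],[1,[4,-1,0],[0,0,0]],[1,[5,-4,0],[0,0,0]],[1,[7,-8,0],[0,0,0]],[1,[11,-11,0],[0,0,0]]]';python3 -m jog '[[1,[4,-4,0],[0,0,0]],[1,[8,-6,0],[0,0,0]],[1,[12,-8,0],[0,0,0]],[1,[12,-8,0],[0,0,0]]]'; python3 look.py 6; python3 meas.py 6; python3 -c "
import cv2
a=cv2.imread('pics/scene6.png')[270:360,240:370];cv2.imwrite('pics/e6.png',cv2.resize(a,None,fx=6,fy=6,interpolation=2))
a=cv2.imread('pics/side6.png')[190:300,260:410];cv2.imwrite('pics/f6.png',cv2.resize(a,None,fx=5,fy=5,interpolation=2))"
```

```text
[-0.72365817  1.03731621 -0.07739917]
t: 8.45
ee_pos: [481.4, -0.6, 121.9]
orientation: [-0.372, 2.018, -2.019]
ft_force: [0.4, -0.2, 0.2]
width: 88.2
t: 8.85
ee_pos: [364.0, -44.5, 201.5]
orientation: [-0.372, 2.02, -2.022]
ft_force: [0.3, -0.3, 0.0]
width: 87.6
t 8.85 pos [364.  -44.5 201.5] q [-0.15  0.06  2.18 -0.    0.89  1.05] F [ 0.3 -0.3  0. ]
scene bar (array([672.6,  60.2]), array([ 18.7, 241.5]), 21.07) cover (array([626.3,  54.8]), array([ 74.9, 153.4]), 21.23) in mat 51.86026857373152 11.629903127900741 ext [ 14.26549744 -65.11644662] [89.23480562 88.37500523]
side bar (array([670.6,  56.6]), array([ 18.3, 240.9]), 21.03) cover (array([619.8,  49.2]), array([ 76.5, 158.9]), 21.03) in mat 46.94198405077672 11.383981694790004 ext [  8.72073067 -68.04785101] [85.3140155 90.879701 ]
```

View pics/e6.png

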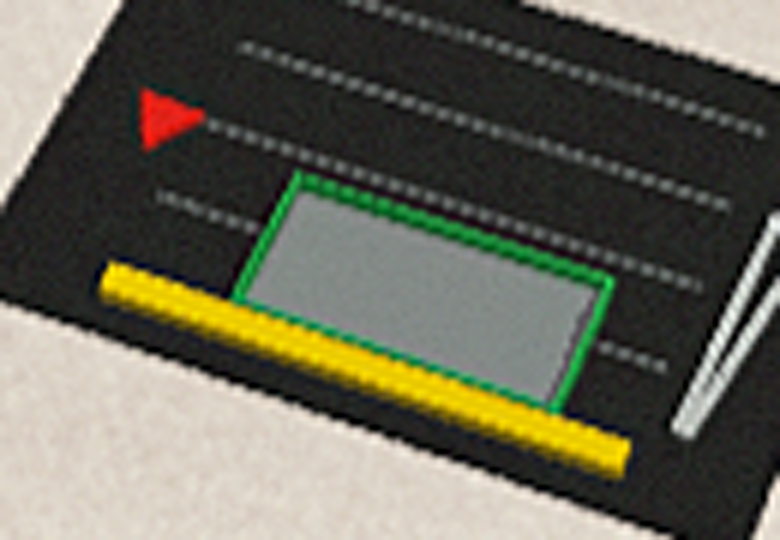

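View pics/f6.png

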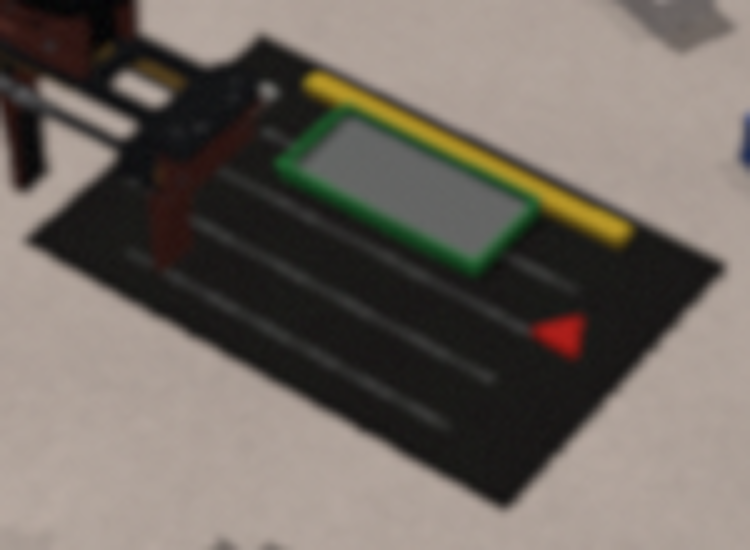

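The cover is flat, grey side up and against the bar in both views. The two masks put its far edge 4 mm apart, though, so I'll measure the seam more closely with sub-pixel edge profiles, using only differences within each view.

```bash
cat > seam.py <<'E'
from m import *
import sys
n=sys.argv[1]
a=np.radians(21.07);X=np.array([np.cos(a),np.sin(a)]);Y=np.array([-X[1],X[0]])
C=np.array([581.2,23.5])
def prof(im,y,z,x0,x1):
    xs=np.arange(x0,x1,.25); p=np.c_[C+np.outer(xs,X)+y*Y,np.full(len(xs),z)]; T=im['pose']
    q=(p-T[:3,3])@T[:3,:3]; u=(q[:,0]/q[:,2]*im['fx']+im['cx']).astype(np.float32);v=(q[:,1]/q[:,2]*im['fy']+im['cy']).astype(np.float32)
    return xs,cv2.remap(im['color'].astype(np.float32),u[None],v[None],cv2.INTER_LINEAR)[0]
def cross(xs,s,up):
    t=(s.min()+s.max())/2; k=np.nonzero((s[:-1]<t)&(s[1:]>=t) if up else (s[:-1]>=t)&(s[1:]<t))[0]
    return xs[k[0]] if up else xs[k[-1]]
for v in ['scene','side']:
    im=ld(v+n)
    for nm,ys,z,f in [('bar',[-112,-105,-98,-90,-80,98,104,110],13,lambda c:c[:,0]),
                    ('cov',[-50,-35,-20,-5,10,25,40,55,70],16,lambda c:c[:,1]-c[:,0]),]:
        out=[]
        for y in ys:
            if nm=='bar': xs,c=prof(im,y,z,70,122); s=c[:,0]-c[:,2]; out.append((cross(xs,s,1),cross(xs,s,0)))
            else:
                xs,c=prof(im,y,z,-8,45); s=c[:,1]-.5*c[:,0]-.5*c[:,2]; lo=cross(xs,s,1)
                xs,c=prof(im,y,z,70,100); s=c[:,0]-c[:,2]  # yellow rise
                hi=cross(xs,s,1); out.append((lo,hi))
        print(v,nm,np.array(out).T.round(1).tolist(), np.mean(out,axis=0).round(2))
E
python3 seam.py 6
```

```text
scene bar [[89.2, 89.2, 89.5, 89.8, 89.8, 89.2, 89.0, 89.8], [106.2, 107.0, 106.8, 106.5, 106.5, 106.8, 106.2, 106.2]] [ 89.44 106.53]
scene cov [[16.8, 16.5, 16.0, 16.2, 16.5, 16.5, 15.8, 15.8, 16.2], [92.0, 91.8, 91.2, 91.2, 91.0, 91.0, 91.0, 91.5, 91.5]] [16.25 91.36]
side bar [[84.0, 83.8, 83.8, 83.8, 83.5, 83.8, 83.8, 83.8], [104.0, 104.2, 104.2, 103.8, 104.0, 104.2, 104.2, 104.2]] [ 83.75 104.12]
side cov [[6.8, 6.5, 6.0, 5.8, 6.0, 6.2, 6.8, 6.5, 6.5], [87.5, 87.5, 87.5, 86.5, 86.8, 86.8, 86.8, 86.8, 86.8]] [ 6.33 86.97]
```

```bash
for i in 4 5 6; do python3 seam.py $i | grep scene; done; python3 -c "
from m import *
im=ld('scene6');im2=ld('side6')
import seam
" 6 >/dev/null; python3 - 6 <<'E'
import sys
from m import *
from seam import prof
for v,z in [('scene',16),('side',16)]:
    im=ld(v+'6')
    for y in [-20,40]:
        xs,c=prof(im,y,z,76,108)
        print(v,y); print(np.c_[xs,c][::6].round(0).astype(int).tolist())
E
```

```text
scene bar [[89.2, 89.2, 89.5, 89.8, 89.8, 89.5, 89.0, 89.8], [106.5, 106.8, 106.8, 106.5, 106.2, 107.0, 106.5, 106.5]] [ 89.47 106.59]
scene cov [[10.5, 11.2, 11.2, 10.5, 10.5, 10.8, 11.2, 10.0, 10.0], [91.8, 91.2, 90.8, 91.2, 91.0, 91.0, 91.0, 91.5, 91.5]] [10.67 91.22]
scene bar [[89.2, 89.2, 89.5, 89.5, 89.8, 89.2, 89.0, 89.5], [106.5, 106.8, 106.8, 106.8, 106.2, 107.2, 106.5, 106.5]] [ 89.38 106.66]
scene cov [[16.8, 17.2, 16.2, 16.2, 17.0, 17.0, 16.2, 15.5, 16.2], [92.0, 91.8, 91.2, 91.2, 91.2, 91.0, 91.0, 91.5, 91.5]] [16.5  91.39]
scene bar [[89.2, 89.2, 89.5, 89.8, 89.8, 89.2, 89.0, 89.8], [106.2, 107.0, 106.8, 106.5, 106.5, 106.8, 106.2, 106.2]] [ 89.44 106.53]
scene cov [[16.8, 16.5, 16.0, 16.2, 16.5, 16.5, 15.8, 15.8, 16.2], [92.0, 91.8, 91.2, 91.2, 91.0, 91.0, 91.0, 91.5, 91.5]] [16.25 91.36]
scene bar [[89.2, 89.2, 89.5, 89.8, 89.8, 89.2, 89.0, 89.8], [106.2, 107.0, 106.8, 106.5, 106.5, 106.8, 106.2, 106.2]] [ 89.44 106.53]
scene cov [[16.8, 16.5, 16.0, 16.2, 16.5, 16.5, 15.8, 15.8, 16.2], [92.0, 91.8, 91.2, 91.2, 91.0, 91.0, 91.0, 91.5, 91.5]] [16.25 91.36]
side bar [[8
[... 1776 characters left out ...]
 41], [91, 154, 138, 42], [92, 160, 140, 41], [94, 163, 139, 40], [96, 164, 137, 38], [97, 159, 132, 37], [98, 144, 119, 37], [100, 129, 107, 38], [102, 113, 93, 41], [103, 99, 84, 48], [104, 98, 86, 62], [106, 102, 92, 77], [108, 109, 101, 93]]Traceback (most recent call last):
  File "seam.py", line 19, in <module>
    if nm=='bar': xs,c=prof(im,y,z,70,122); s=c[:,0]-c[:,2]; out.append((cross(xs,s,1),cross(xs,s,0)))
                                                                                       ~~~~~^^^^^^^^
  File "seam.py", line 12, in cross
    return xs[k[0]] if up else xs[k[-1]]
                                  ~^^^^
IndexError: index -1 is out of bounds for axis 0 with size 0
```

The views imply a gap of anywhere from 0 to 3 mm, so I'll push again, lower and a bit firmer, to see whether the cover still moves.

```bash
python3 -c "
from m import *
plan([555,28.5,40],21.1)"
```

```text
t 8.95 pos [367.7 -44.  200.5] q [-0.15  0.07  2.18  0.    0.89  1.05] F [ 0.8  0.4 -0.8]
shift cm [-20.03  16.11  -0.09] turn [-0.002 -0.002 -0.003]
```

```bash
python3 -m jog '[[1,[-4,3.2,0],[0,0,0]],[1,[-8,6.4,0],[0,0,0]],[1,[-12,9.6,0],[0,0,0]],[1,[-16,12.8,0],[0,0,0]],[1,[-19,15,0],[0,0,0]],[1,[-20,16,0],[0,0,0]],[1,[-20,16,0],[0,0,0]],[1,[-20,16,0],[0,0,0]]]';python3 -c "
from m import *
plan([555,28.5,8],21.1)"
```

```text
t: 9.75
ee_pos: [553.3, 28.2, 39.2]
orientation: [-0.378, 2.022, -2.021]
ft_force: [-0.6, -1.2, 0.7]
width: 87.9
t 9.75 pos [553.3  28.2  39.2] q [ 0.03  0.6   1.88 -0.    0.67  1.23] F [-0.6 -1.2  0.7]
shift cm [-0.18  3.12  0.03] turn [ 0.001 -0.     0.002]
```

```bash
python3 -m jog '[[1,[0,1.5,0],[0,0,0]],[1,[0,2.6,0],[0,0,0]],[1,[0,3.0,0],[0,0,0]],[1,[-0.5,3.1,0],[0,0,0]],[1,[-1.2,3.1,0],[0,0,0]],[1,[-2,3.1,0],[0,0,0]],[1,[-2.5,3.1,0],[0,0,0]],[1,[-2.5,3.1,0],[0,0,0]]]';python3 -m jog '[[1,[-0.2,0,0],[0,0,0]],[1,[-0.4,0,0],[0,0,0]],[1,[-0.5,0,0],[0,0,0]],[1,[-0.5,0,0],[0,0,0]]]';python3 -m jog '[[1,[-0.05,0,0],[0,0,0]],[1,[-0.1,0,0],[0,0,0]],[1,[-0.1,0,0],[0,0,0]]]'
```

```text
t: 10.55
ee_pos: [579.3, 37.6, 8.8]
orientation: [-0.375, 2.02, -2.02]
ft_force: [0.1, 0.3, 0.6]
width: 88.0
t: 10.95
ee_pos: [581.2, 38.7, 8.3]
orientation: [-0.379, 2.022, -2.022]
ft_force: [-4.3, -2.3, 4.1]
width: 87.9
t: 11.25
ee_pos: [581.2, 38.7, 8.3]
orientation: [-0.381, 2.023, -2.023]
ft_force: [-7.5, -4.8, 5.9]
width: 87.6
```

```bash
python3 -m jog '[[1,[-0.05,0,0],[0,0,0]],[1,[-0.1,0,0],[0,0,0]],[1,[-0.1,0,0],[0,0,0]]]'; python3 look.py 7; python3 seam.py 7 2>/dev/null| grep scene;  python3 -m jog '[[1,[0.2,0,0],[0,0,0]],[1,[0.8,0,0],[0,0,0]],[1,[1.8,0,0],[0,0,0]],[1,[3,0,0],[0,0,0]],[1,[4,-1,0],[0,0,0]],[1,[5,-4,0],[0,0,0]],[1,[7,-8,0],[0,0,0]],[1,[11,-11,0],[0,0,0]]]';python3 -m jog '[[1,[4,-4,0],[0,0,0]],[1,[8,-6,0],[0,0,0]],[1,[12,-8,0],[0,0,0]],[1,[12,-8,0],[0,0,0]]]'; python3 look.py 8; python3 seam.py 8; python3 meas.py 8
```

```text
t: 11.55
ee_pos: [581.2, 38.7, 8.2]
orientation: [-0.383, 2.023, -2.023]
ft_force: [-9.3, -6.0, 8.5]
width: 87.6
t 11.55 pos [581.2  38.7   8.2] q [ 0.05  0.68  1.81 -0.    0.66  1.25] F [-9.3 -6.   8.5]
scene bar [[89.2, 89.2, 89.5, 89.8, 89.8, 89.5, 89.0, 89.8], [106.2, 106.8, 106.8, 106.5, 106.2, 106.8, 106.0, 106.5]] [ 89.47 106.47]
scene cov [[17.0, 17.2, 16.0, 16.5, 17.0, 17.0, 16.2, 15.5, 16.2], [92.0, 91.8, 91.2, 91.2, 91.0, 91.0, 91.0, 91.5, 91.5]] [16.53 91.36]
t: 12.45
ee_pos: [483.3, 0.1, 120.9]
orientation: [-0.372, 2.018, -2.019]
ft_force: [0.8, -0.1, 1.1]
width: 87.9
t: 12.85
ee_pos: [365.9, -43.7, 200.6]
orientation: [-0.372, 2.02, -2.022]
ft_force: [0.3, 0.2, -0.2]
width: 87.7
t 12.85 pos [365.9 -43.7 200.6] q [-0.15  0.07  2.18 -0.    0.89  1.05] F [ 0.3  0.2 -0.2]
scene bar [[89.2, 89.2, 89.5, 89.5, 89.8, 89.5, 89.0, 89.8], [106.5, 106.5, 106.8, 106.5, 106.5, 107.0, 106.2, 106.8]] [ 89.44 106.59]
scene cov [[16.8, 16.5, 16.0, 16.2, 16.8, 16.8, 15.8, 15.8, 16.2], [92.0, 91.8, 91.2, 91.2, 91.0, 91.2, 91.0, 91.5, 91.5]] [16.31 91.39]
side bar [[83.8, 84.0, 83.8, 83.5, 83.5, 83.8, 83.8, 83.8], [104.2, 104.2, 104.2, 103.8, 103.8, 104.2, 104.2, 104.2]] [ 83.72 104.12]
side cov [[6.8, 6.5, 6.0, 5.5, 6.0, 6.2, 6.5, 6.5, 6.2], [87.5, 87.5, 87.5, 86.8, 86.8, 86.8, 86.8, 86.8, 86.8]] [ 6.25 87.  ]
scene bar (array([672.6,  60.1]), array([ 18.6, 241.8]), 21.07) cover (array([626.2,  54.8]), array([ 74.7, 153.5]), 21.16) in mat 51.80297290106106 11.759198162195263 ext [ 14.43141152 -65.02315127] [89.19490188 88.46830058]
side bar (array([670.8,  56.7]), array([ 18.8, 240.9]), 21.03) cover (array([620.6,  48.6]), array([ 77.3, 161.2]), 21.82) in mat 47.2497584059881 10.514916135540078 ext [  8.49814028 -70.27242904] [86.75556401 90.85840501]
```

View pics/scene8.png

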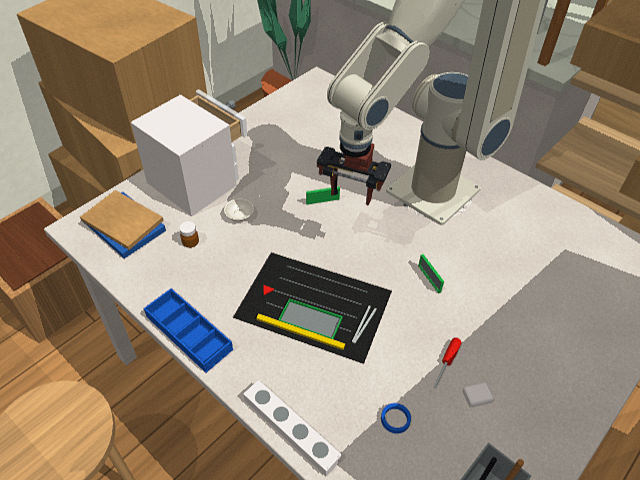

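View pics/d8.png

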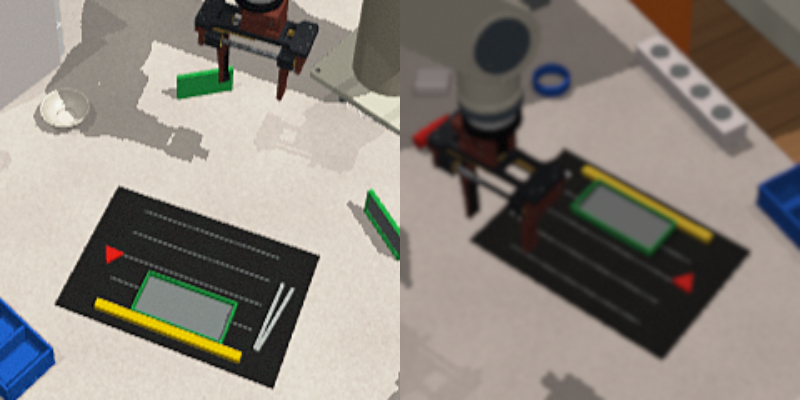

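The cover stayed put under about 11 N, so it is seated against the bar. Comparing with the first picture, nothing else has moved. I'm handing it in.

```bash
python3 -c "
from m import *
for k in ['scene']:
    a=ld('scene0')['color'].astype(int);b=ld('scene8')['color'].astype(int)
    d=abs(a-b).max(2)
    for n,(x0,y0,x1,y1) in dict(pry=(258,282,276,300),tweez=(350,300,380,345),drawer=(190,85,248,140),jar=(175,218,205,252),ring=(378,400,415,436),buds=(460,380,497,408),driver=(430,335,465,390)).items(): print(n,np.mean(d[y0:y1,x0:x1]>60).round(3))
print(ctrl.close_job())"
```

```text
pry 0.0
tweez 0.0
drawer 0.0
jar 0.0
ring 0.0
buds 0.0
driver 0.0
the job is handed in; nothing more can be done
None
```

The green cover lies flat on its outside, grey hollow side up, with its long edge against the yellow stop bar. I handed the job in at about 13 s, with the arm clear of everything. I tipped the cover by pushing its top rim with the open fingers. Then I slid it along the mat with both fingers low on its foot side, which also turned it square to the bar.

**Checks that passed:**
- **Alignment:** the cover is at 21.2° and the bar at 21.1° in the scene view. It spans about -65 to +88 mm along the bar, inside its ±120 mm.
- **Contact:** I pushed a second time, up to about 11 N sideways. The fingers stopped at the same point and the cover did not move.
- **Everything else:** before and after pictures show no change at the pry, tweezer, jar, tape, buds, driver or drawer. The dish was checked only by eye, because the arm's shadow falls near it.

**Check that disagreed:** the edge measurements still suggest a small gap to the bar, about 1 mm in the scene view and about 3 mm in the blurrier side view. I took these as blur and pixel error because of the hard stop under load, but no picture shows the seam directly.

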